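# Tighten the padding press with its tommy bar

## Task

A pad of paper lies loose in the small padding press. Take the steel tommy bar by its handle from its wooden rest, slide it right through the eye on top of the press screw, and turn the screw clockwise (seen from above) by the bar until you feel the plate clamp the pad firmly, without crushing it. Then draw the bar out and lay it back in its rest, leaving the pad clamped and the things around undisturbed.

Things in the scene. Friction and masses are not known exactly. Their poses are not given: they have to be found in the camera images.
- eye_hole (a point): Centre of the hole in the dark steel eye that heads the vertical press screw, on the screw's axis, 122 mm above the worktop. x runs along the hole (level, open at both ends, symmetrical), z up; the frame turns with the screw. Eye 26 mm long along the hole, 36 mm across; hole 14 mm wide, flared to 17 mm at both mouths. Clockwise from above tightens: the plate sinks 2 mm per rad.
- press_axis (a point): Point of the fixed press frame, on the screw's axis, level with the centre of the eye's hole; x is the press's depth, z up. Grey base 120 x 180 mm, two 16 mm steel posts 140 mm apart along y, grey cross-beam 36 x 172 mm along y, its top 78 mm above the worktop (nuts and the collar under the eye: 86 mm). All lies below the bar's sweep.
- plate: Bright steel plate of the press, 95 x 105 x 10 mm, under the cross-beam; origin at the centre of its underside, z up; moves only up and down with the screw. The bar has about 0.3 rad of play in the eye either way. The screw turns with a steady friction of 0.15 to 0.25 N m and stays where it is left. After 0.3 to 1.1 rad (different each time, not to be seen) the plate meets the pad.
- pad: Pad of white paper 100 x 85 x 22 mm on the bed of the press; origin at the centre of its underside. Once the plate meets it the torque on the screw about the axis climbs by some 0.3 N m per 0.1 rad of turn. Firmly clamped: 0.25 to 0.5 N m above the steady friction; 0.8 above crushes it. The torque is the side force at the handle times its distance from the axis, plus the twist in the hand.
- bar_grip (a point): Centre of the square black handle (60 mm long, 16 x 16 mm across) of the steel tommy bar, 45 mm above the worktop while it lies in its rest. Its x axis points along the bar from the handle to the tip, z is up in the rest. The shank is a 10 mm round steel rod that starts 30 mm from this point and ends in a rounded tip at 120 mm. Mass 90 g.
- bar_tip (a point): Tip of the tommy bar, 120 mm along x from the handle's centre; same axes.
- rest_grip (a point): Where the centre of the handle lies when the bar is in its rest, 45 mm above the worktop; x points from the handle to the tip. The wooden rest has two V-notched uprights, 9 mm thick, that carry the shank 44 mm and 96 mm from here along x; the V wings reach about 12 mm to either side and 55 mm above the worktop. Nothing is under the handle itself.
- staples_box: Dark card box of staples 51 x 75 x 24 mm, lying loose in front; bystander. Origin at the centre of its underside.
- glue_stick: White glue stick 25 x 90 mm lying loose at the left; bystander. Origin at the centre of its underside.
- eraser: Eraser 22 x 58 x 12 mm lying loose between the rest and the press; bystander. Origin at the centre of its underside.
- mug: White mug with dark dots, 91 mm high, at the left; bystander. Origin at the centre of its underside.

How it is judged:
By the outcome, as a careful person would: the job done as asked, in the order asked, and still so for the second after the job is handed in, with the robot touching nothing.
It also fails if it takes over 58 s, if anything falls off the work surface, if the arm or the gripper's body presses on something with over 40 N, if the wrist force passes 120 N, or if a joint passes its speed limit or range.

## Robot

A 7-joint arm with a two-finger parallel gripper is mounted at the origin on a cart in front of the work surface, level with it; the furniture and walls round the work are solid. World frame = base frame: x ahead of the robot, y to its left, z up, the work surface at z = 0. Lengths are in m, angles in rad, forces in N, time in s.
With the tool pointing down it reaches from about 0.425 to 0.925 m from the base axis. Payload 6.8 kg.
Tool frame: the origin (TCP) lies at the very end of the fingers, on their centre line; the grasp point (between the pads) lies 19 mm behind it; z points along the fingers, y is the line along which they close (so a half turn about z gives the same grasp; the last joint's range is limited). The gripper opens to 85 mm and grips with 20 to 120 N. Pads are 22 mm wide; open, the fingers measure 114 mm over their backs; the gripper's body (76 mm by 85 mm) begins 54 mm behind the grasp point. The pads swing forward as they close: fully open they stand 13 mm farther back than shut.
Start: joints at [-1.29, 0.477, 0.022, 1.555, -0.011, 1.109, -0.083], TCP at [0.256, 0.625, 0.231] pointing down, gripper open.
Joint ranges: [-2.96, 2.96], [-0.34, 2.1], [-1.41, 1.46], [0.24, 2.44], [-1.37, 4.51], [0.17, 1.92], [-2.96, 2.96]. Speed limits (rad/s): [2.39, 2.39, 3.14, 3.14, 3.14, 3.14, 3.14].

## Interface

Orientations are given as a unit quaternion [w, x, y, z].
In Python, from station import get_obs, read_camera, hand_in gives the robot as it stands.
- The arm moves only by the tool arm_command, never from a script. Its argument "commands" is one flat list of numbers, 7 for each row, row after row: the shift along the tool's x, y, z in m, then the turn, a rotation vector about the tool's x, y, z in degrees, then the opening, from 0 (shut) to 1 (fully open). In form: [tx, ty, tz, rx, ry, rz, fingers, tx, ty, tz, rx, ry, rz, fingers, ...]. A call has 1 to 8 rows; each row is the pose to reach, as a shift and turn from the pose commanded when the call began, along the tool's axes at that moment; what a row does not reach only later rows make up. A row lasts 1/10 s, in which the tool goes at most 50 mm and 8.59 degrees, less where a joint would pass 70% of its speed; a pose out of reach is approached as far as the arm can. A call with a gripper value outside its range is refused whole. The fingers move at their own pace and stop on an object; "force" is the grip in N (left out, the last holds). Time passes only in rows, so rows that repeat a pose let the fingers close. It gives the time, the measured TCP pose, the force, the opening and the grip force at its end, in the units of the state.
- get_obs(): the state, without advancing time (a new reading comes with each control period).
- read_camera(name): name is "scene" or "top"; returns a dict with "img" (420x560x3 uint8, red, green, blue), "camera_matrix" (3x3 intrinsics, pixels), "pose" (4x4, takes a point from camera to world coordinates). Camera axes: x right, y down, z forward; pixel columns grow to the right and rows downward; lengths in m; the calibration is good to about 2 mm. A picture is of the moment at which its call begins. There is no depth.
- hand_in(): hands the job in; it is judged then, once.
The state is a dict: "t": time; "q": joint angles; "joint_vel": joint speeds; "joint_torque": joint torques, N m; "eef_pos": TCP position; "tool_rot": TCP orientation; "contact_force": force on the tool from outside, world axes, zero at the start; "torque": the same for the moment, N m; "gripper_width": opening from 0.0 (shut) to 1.0 (fully open); "grasp_force": force on a finger pad.
Only numpy, scipy, OpenCV 4.12 (cv2) and the standard library are available. Lean on these libraries where they do the work, as an engineer would, in place of code of your own. Each camera call takes 0.05 s, during which the arm holds its last target. There are 200 camera calls.

## Working session

There is one attempt and no reset: what is moved stays moved. The work goes in short steps, Python scripts to look and compute and a tool call to move; the robot and the scene stay as the last step left them, time stands still between calls to the robot, and variables do not carry over. Pictures are saved under pics/ and viewed, at most 10 in all, crops included, and the job is handed in when it is done.

Besides the shell and the picture viewer there is one more tool, called after "Emit:" as name(argument=value, ...) on one line, values as JSON. arm_command: Moves the arm, as the interface text tells. Its arguments: {"type":"object","properties":{"commands":{"type":"array","items":{"type":"number"}},"force":{"type":"number"}},"required":["commands"]}

```bash
mkdir -p pics; ls; cat > h.py <<'E'
import numpy as np, cv2
from station import get_obs, read_camera
from scipy.spatial.transform import Rotation as R
def snap(name,fn):
    c=read_camera(name); cv2.imwrite(fn,c["img"][:,:,::-1]); np.savez(fn+".npz",K=c["camera_matrix"],P=c["pose"]); return c
def ray(fn,u,v,z):
    d=np.load(fn+".npz"); K,P=d["K"],d["P"]
    r=P[:3,:3]@np.linalg.inv(K)@[u,v,1]; o=P[:3,3]
    return o+r*(z-o[2])/r[2]
def proj(fn,p):
    d=np.load(fn+".npz"); K,P=d["K"],d["P"]
    c=K@(P[:3,:3].T@(np.array(p)-P[:3,3])); return c[:2]/c[2]
def rot():
    q=np.array(get_obs()["tool_rot"]); return R.from_quat(q[[1,2,3,0]])
E
python3 - <<'E'
from h import *
for n in("scene","top"):
    c=snap(n,f"pics/{n}0.png"); print(n,c["pose"].round(3).tolist(),c["camera_matrix"].round(1).tolist())
o=get_obs()
print(o); print(rot().as_matrix().round(3))
a=cv2.imread("pics/top0.png"); cv2.imwrite("pics/top0b.png",cv2.resize(a,(800,600)))
E
```

```text
pics
scene [[0.775, -0.47, 0.423, 0.033], [-0.632, -0.555, 0.541, -0.512], [-0.02, -0.687, -0.727, 0.898], [0.0, 0.0, 0.0, 1.0]] [[400.6, 0.0, 279.3], [0.0, 400.6, 210.3], [0.0, 0.0, 1.0]]
top [[-0.024, -0.994, 0.111, 0.386], [-1.0, 0.023, -0.011, 0.098], [0.008, -0.111, -0.994, 1.22], [0.0, 0.0, 0.0, 1.0]] [[417.8, 0.0, 283.5], [0.0, 417.8, 206.1], [0.0, 0.0, 1.0]]
{'t': 0.1, 'q': array([-1.29010264,  0.4777298 ,  0.02232602,  1.55636891, -0.01148527,
        1.1093432 , -0.08309652]), 'joint_vel': array([ 3.46933191e-04, -1.82143845e-03, -9.75445111e-05, -4.31080171e-03,
       -1.02369996e-03,  1.10485701e-03,  2.64504861e-03]), 'joint_torque': array([ 3.73430594e-03, -5.97765648e+01,  1.61325060e+00, -2.81956619e+01,
        1.27726916e-02,  5.03951189e-03, -2.54055230e-07]), 'eef_pos': array([0.25566873, 0.62410281, 0.23040746]), 'tool_rot': array([-1.01075830e-04,  1.93152781e-01,  9.81168315e-01, -8.54658895e-04]), 'contact_force': array([-0.30592515,  0.6429346 , -0.39684261]), 'torque': array([-0.00932377,  0.02053045,  0.04145269]), 'grasp_force': 0.0, 'gripper_width': 0.9970828011937762}
[[-0.925  0.379 -0.001]
 [ 0.379  0.925 -0.002]
 [-0.    -0.002 -1.   ]]
```

View pics/top0b.png

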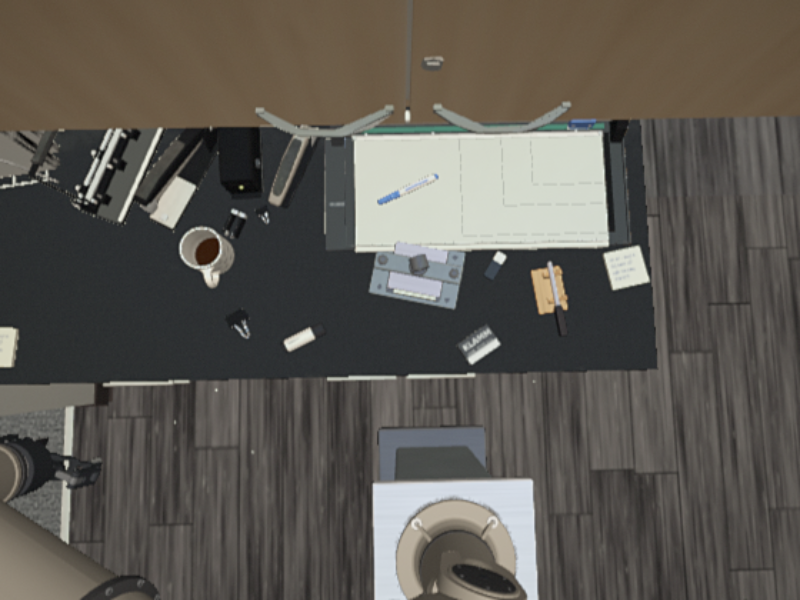

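View pics/scene0.png

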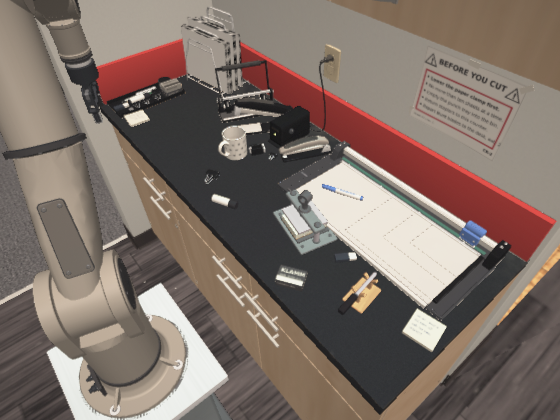

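The top view (800x600) shows the eye at about (418,265), the bar's handle at (561,320) and its tip at (549,264). The scene view shows the eye at about (305,200) and the bar at about (360,292). I'll enlarge both areas.

```bash
python3 - <<'E'
from h import *
t=cv2.imread("pics/top0.png"); s=cv2.imread("pics/scene0.png")
# crops 80x60 x5 
def cr(a,x,y,w,h,k): return cv2.resize(a[y:y+h,x:x+w],None,fx=k,fy=k,interpolation=cv2.INTER_CUBIC)
A=cr(t,360,175,50,60,8);B=cr(t,258,165,50,60,8)
cv2.imwrite("pics/c1.png",np.hstack([A,B]))
A=cr(s,330,262,50,60,8);B=cr(s,280,180,50,60,8)
cv2.imwrite("pics/c2.png",np.hstack([A,B]))
E
```

```text
(no output)
```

View pics/c1.png

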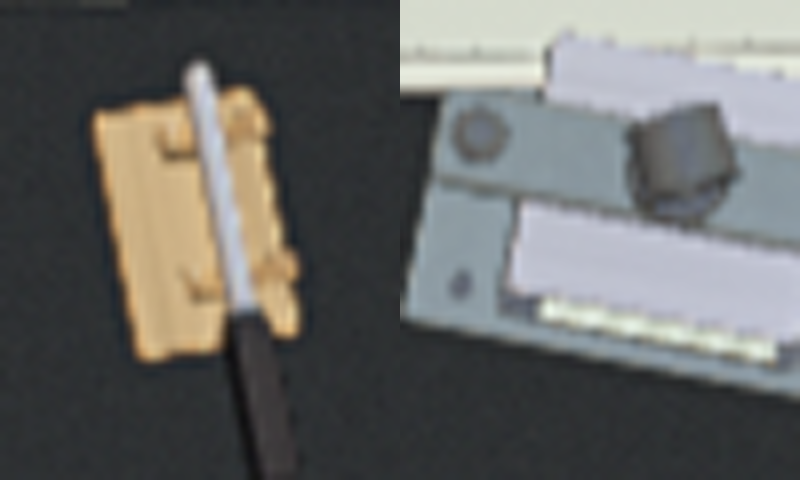

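View pics/c2.png

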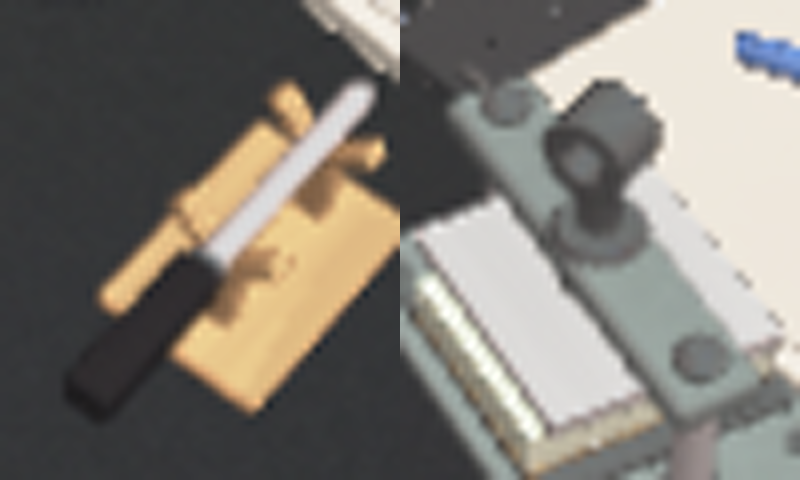

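The top crop shows the bar tip at (198,62), the handle junction at (240,312) and the eye's top from (632,125) to (735,185). The scene crop shows the near mouth of the eye at (580,157) and nuts at (505,103) and (700,358). Next I'll turn these into positions.

```bash
cat >> h.py <<'E'
def un(u,v,x,y,k=8): return (u+.5)/k-.5+x,(v+.5)/k-.5+y
T="pics/top0.png";S="pics/scene0.png"
def tri(a,b):  # top px, scene px
    A=[];B=[]
    for fn,(u,v) in((T,a),(S,b)):
        d=np.load(fn+".npz");K,P=d["K"],d["P"];r=P[:3,:3]@np.linalg.inv(K)@[u,v,1];r/=np.linalg.norm(r)
        M=np.eye(3)-np.outer(r,r);A.append(M);B.append(M@P[:3,3])
    return np.linalg.lstsq(np.vstack(A),np.hstack(B),rcond=None)[0]
E
python3 - <<'E'
from h import *
np.set_printoptions(precision=4,suppress=True)
tt=lambda u,v:un(u,v,360,175); te=lambda u,v:un(u-400,v,258,165)
st=lambda u,v:un(u,v,330,262); se=lambda u,v:un(u-400,v,280,180)
print("tip",ray(T,*tt(198,64),.045),ray(S,*st(367,90),.045))
print("junc",ray(T,*tt(241,312),.045),ray(S,*st(212,252),.045))
print("tipX",tri(tt(198,64),st(367,90)),"juncX",tri(tt(241,312),st(212,252)))
nT=ray(T,*te(480,133),.086); nS=ray(S,*se(505,101),.086); n2=ray(S,*se(700,356),.086); n2T=ray(T,453*.7,274*.7,.086)
print("nuts",nT,nS,n2T,n2,"mid",(nT+n2T)/2,(nS+n2)/2, np.linalg.norm(nS-n2))
c=[ray(T,*te(*p),.135) for p in((632,125),(720,102),(738,176),(650,196))]
print("eyetop",np.array(c),np.mean(c,0)); 
h=(c[0]+c[1]-c[2]-c[3])/2;print("hole dir",h,np.degrees(np.arctan2(h[1],h[0])))
# scene mouth centre at z .122, 
print("mouthS",ray(S,*se(580,157),.122),"bodyS",ray(S,*se(605,140),.122))
d=nS-n2;print("press y dir deg",np.degrees(np.arctan2(d[1],d[0])))
E
```

```text
tip [ 0.5775 -0.2043  0.045 ] [ 0.5782 -0.2032  0.045 ]
junc [ 0.4884 -0.2151  0.045 ] [ 0.4972 -0.2127  0.045 ]
tipX [ 0.5772 -0.2039  0.0466] juncX [ 0.4899 -0.2144  0.054 ]
nuts [0.5819 0.1274 0.086 ] [0.5817 0.1243 0.086 ] [ 0.5494 -0.0078  0.086 ] [ 0.5515 -0.0121  0.086 ] mid [0.5656 0.0598 0.086 ] [0.5666 0.0561 0.086 ] 0.13965526649215468
eyetop [[0.5749 0.0761 0.135 ]
 [0.582  0.047  0.135 ]
 [0.5572 0.0417 0.135 ]
 [0.5512 0.0708 0.135 ]] [0.5663 0.0589 0.135 ]
hole dir [0.0242 0.0053 0.    ] 12.27302129337246
mouthS [0.559  0.0586 0.122 ] bodyS [0.571  0.0592 0.122 ]
press y dir deg 77.5154621794709
```

```bash
cat >> h.py <<'E'
def go(p,bar,ref=None):
    """tool-frame shift and rz (deg) to TCP p with tool x = bar dir+180, tool down"""
    o=get_obs(); r=rot(); d=r.inv().apply(np.array(p)-o["eef_pos"])
    b=np.radians(bar+180); X=np.array([np.cos(b),np.sin(b),0]);Z=np.array([0,0,-1.]);Y=np.cross(Z,X)
    v=(r.inv()*R.from_matrix(np.c_[X,Y,Z])).as_rotvec(degrees=True)
    print("shift",d.round(4),"rot",v.round(2)); return d,v
E
python3 - <<'E'
from h import *
go([.47,.3,.23],6.9)
E
```

```text
shift [-0.3212 -0.2187  0.0008] rot [-1.000e-01 -2.000e-02 -2.917e+01]
```

Emit:
arm_command(commands=[-0.32,-0.22,0,0,0,-29,1,-0.32,-0.22,0,0,0,-29,1,-0.32,-0.22,0,0,0,-29,1,-0.32,-0.22,0,0,0,-29,1,-0.32,-0.22,0,0,0,-29,1,-0.32,-0.22,0,0,0,-29,1,-0.32,-0.22,0,0,0,-29,1,-0.32,-0.22,0,0,0,-29,1], force=40)

```text
t: 0.9
eef_pos: [0.4701, 0.2962, 0.2311]
tool_rot: [0.0, -0.057, 0.998, -0.001]
contact_force: [0.4, -0.2, -0.6]
gripper_width: 0.999
grasp_force: 0.0
```

```bash
python3 - <<'E'
from h import *
o=get_obs();print(o["t"],o["eef_pos"],o["q"].round(2))
go([.47,-.05,.20],6.9);go([.4585,-.2185,.12],6.9)
E
```

```text
0.9 [0.47005189 0.29620295 0.23112649] [-0.71  0.28  0.04  1.85 -0.01  1.01  1.02]
shift [ 0.0397 -0.3439  0.0315] rot [-0.06 -0.   -0.33]
shift [ 0.0704 -0.5099  0.1117] rot [-0.06 -0.   -0.33]
```

Emit:
arm_command(commands=[0.04,-0.36,0.02,0,0,-0.3,1,0.04,-0.36,0.02,0,0,-0.3,1,0.04,-0.36,0.02,0,0,-0.3,1,0.04,-0.36,0.02,0,0,-0.3,1,0.07,-0.51,0.11,0,0,-0.3,1,0.07,-0.51,0.11,0,0,-0.3,1,0.07,-0.51,0.11,0,0,-0.3,1,0.07,-0.51,0.11,0,0,-0.3,1])

```text
t: 1.7
eef_pos: [0.4626, -0.0924, 0.1599]
tool_rot: [0.0, -0.061, 0.998, 0.0]
contact_force: [1.1, 0.4, -0.7]
gripper_width: 1.0
grasp_force: 0.0
```

Emit:
arm_command(commands=[0,-0.12,0.03,0,0,0,1,0,-0.12,0.03,0,0,0,1])

```text
t: 1.9
eef_pos: [0.4746, -0.1886, 0.1355]
tool_rot: [-0.0, -0.061, 0.998, 0.0]
contact_force: [1.3, 1.4, -0.6]
gripper_width: 1.001
grasp_force: 0.0
```

```bash
python3 - <<'E'
from h import *
o=get_obs();print(o["t"],o["eef_pos"],o["q"].round(2))
go([.4585,-.2185,.025],6.9)
E
```

```text
1.9 [ 0.47455296 -0.18858951  0.13546542] [ 0.01  0.34  0.3   2.05 -0.14  0.77  2.09]
shift [ 0.0196 -0.0277  0.1105] rot [ 0.02 -0.01  0.14]
```

Emit:
arm_command(commands=[0.02,-0.028,0.03,0,0,0,1,0.02,-0.028,0.06,0,0,0,1,0.02,-0.028,0.09,0,0,0,1,0.02,-0.028,0.11,0,0,0,1,0.02,-0.028,0.11,0,0,0,1,0.02,-0.028,0.11,0,0,0,1])

```text
t: 2.5
eef_pos: [0.4584, -0.2172, 0.0262]
tool_rot: [-0.0, -0.061, 0.998, 0.0]
contact_force: [0.1, -0.0, 1.4]
gripper_width: 1.0
grasp_force: 0.0
```

```bash
python3 - <<'E'
from h import *
o=get_obs();print(o["t"],o["eef_pos"],o["q"].round(2),o["contact_force"],o["torque"])
go([.4585,-.2185,.025],6.9)
a=snap("scene","pics/s1.png")["img"];t=snap("top","pics/t1.png")["img"]
f=lambda a,x,y,w,h:cv2.resize(a[y:y+h,x:x+w],(400,480),interpolation=cv2.INTER_CUBIC)
cv2.imwrite("pics/c3.png",np.hstack([f(a,300,240,100,120),f(t,350,160,75,90)])[:,:,::-1])
E
```

```text
2.5 [ 0.45844203 -0.21718166  0.0261786 ] [ 0.13  0.52  0.24  2.11 -0.23  0.53  2.23] [ 0.10321796 -0.04203705  1.43664435] [-0.00510404 -0.01707874  0.02468134]
shift [ 0.0001 -0.0013  0.0012] rot [ 0.01 -0.05  0.12]
```

View pics/c3.png

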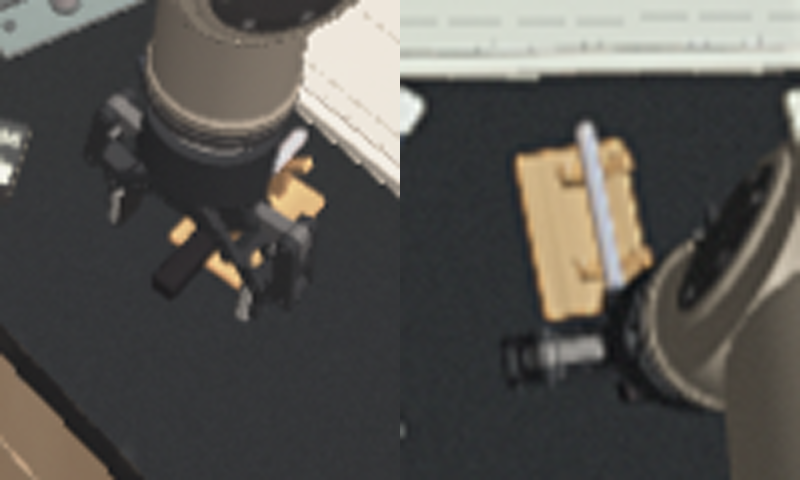

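The fingers stand on both sides of the handle, with tips at (115,210) and (243,310) in the left crop and the handle between them. Closing now.

Emit:
arm_command(commands=[0,0,0,0,0,0,0,0,0,0,0,0,0,0,0,0,0,0,0,0,0,0,0,0,0,0,0,0,0,0,0,0,0,0,0,0,0,0,0,0,0,0,0,0,0,0,0,0,0,0,0,0,0,0,0,0], force=60)

```text
t: 3.4
eef_pos: [0.4588, -0.2177, 0.0263]
tool_rot: [0.0, -0.061, 0.998, -0.0]
contact_force: [0.5, -3.2, 1.6]
gripper_width: 0.178
grasp_force: 60.7
```

```bash
python3 - <<'E'
from h import *
o=get_obs();print(o["t"],o["eef_pos"],o["gripper_width"],o["grasp_force"],o["contact_force"],o["torque"])
E
```

```text
3.4 [ 0.45883498 -0.21770508  0.02627862] 0.17756506124378815 60.66092669963837 [ 0.45320835 -3.21059927  1.59718051] [-0.52345454 -0.07714608 -0.11101425]
```

Emit:
arm_command(commands=[0,0,-0.02,0,0,0,0,0,0,-0.06,0,0,0,0,0,0,-0.1,0,0,0,0,0,0,-0.13,0,0,0,0,0,0,-0.13,0,0,0,0,0,0,-0.13,0,0,0,0])

```text
t: 4.0
eef_pos: [0.4585, -0.2165, 0.156]
tool_rot: [0.0, -0.062, 0.998, 0.0]
contact_force: [-0.6, -0.5, -1.4]
gripper_width: 0.171
grasp_force: 60.2
```

```bash
python3 - <<'E'
from h import *
o=get_obs();print(o["t"],o["eef_pos"],o["contact_force"],o["torque"])
go([.4291,.0289,.155],12)
E
```

```text
4.0 [ 0.45846619 -0.21648378  0.15597407] [-0.63520067 -0.49628263 -1.3722013 ] [ 0.0434707   0.04048123 -0.00162639]
shift [-0.0011  0.2471  0.0011] rot [ 0.03  0.02 -4.93]
```

Emit:
arm_command(commands=[0,0.05,0,0,0,-2,0,0,0.09,0,0,0,-4,0,0,0.13,0,0,0,-5,0,0,0.17,0,0,0,-5,0,0,0.21,0,0,0,-5,0,0,0.247,0,0,0,-5,0,0,0.247,0,0,0,-5,0,0,0.247,0,0,0,-5,0])

```text
t: 4.8
eef_pos: [0.427, 0.0284, 0.1547]
tool_rot: [-0.002, -0.106, 0.994, -0.0]
contact_force: [0.1, -0.7, -0.7]
gripper_width: 0.173
grasp_force: 60.1
```

```bash
python3 - <<'E'
from h import *
o=get_obs();print(o["t"],o["eef_pos"],o["q"].round(2),o["contact_force"],o["torque"])
go([.4291,.0289,.103],12)
a=snap("scene","pics/s2.png")["img"];t=snap("top","pics/t2.png")["img"]
f=lambda a,x,y,w,h:cv2.resize(a[y:y+h,x:x+w],(400,480),interpolation=cv2.INTER_CUBIC)
cv2.imwrite("pics/c4.png",np.hstack([f(a,270,170,50,60),f(t,258,165,50,60)])[:,:,::-1])
E
```

```text
4.8 [0.42704685 0.02843787 0.1546664 ] [-0.37  0.17  0.18  2.2  -0.04  0.77  1.62] [ 0.09249787 -0.7468071  -0.74992532] [-0.06998751  0.06767609 -0.00862022]
shift [-0.0023  0.      0.0517] rot [-0.   -0.2   0.17]
```

View pics/c4.png

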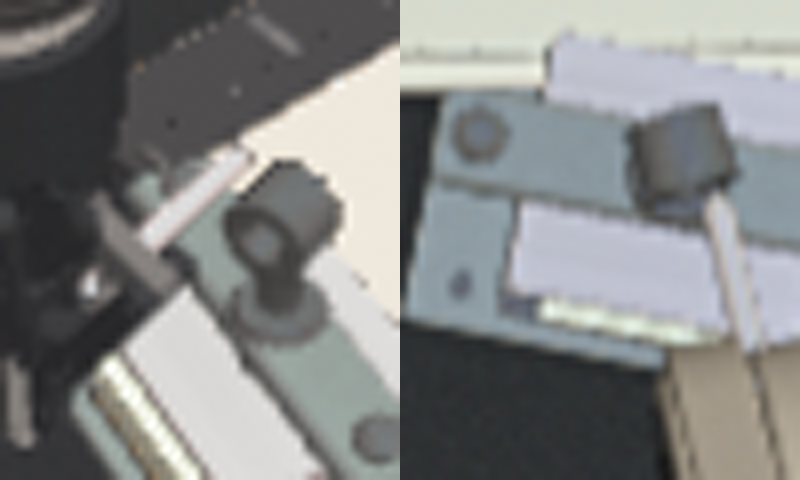

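The tip is at (712,198) in the top crop, just short of the eye, and the bar lies parallel to the hole. I'll lower it to the hole's height and compare the two there.

Emit:
arm_command(commands=[0,0,0.02,0,0,0,0,0,0,0.04,0,0,0,0,0,0,0.052,0,0,0,0,0,0,0.052,0,0,0,0,0,0,0.052,0,0,0,0])

```text
t: 5.4
eef_pos: [0.4283, 0.0269, 0.104]
tool_rot: [-0.0, -0.104, 0.995, -0.0]
contact_force: [-0.3, -0.6, -1.0]
gripper_width: 0.174
grasp_force: 60.2
```

```bash
python3 - <<'E'
from h import *
o=get_obs();print(o["t"],o["eef_pos"],o["contact_force"],o["torque"])
go([.4291,.0289,.103],12)
a=snap("scene","pics/s3.png")["img"];t=snap("top","pics/t3.png")["img"]
f=lambda a,x,y,w,h:cv2.resize(a[y:y+h,x:x+w],(400,480),interpolation=cv2.INTER_CUBIC)
cv2.imwrite("pics/c5.png",np.hstack([f(a,280,177,40,48),f(t,268,165,40,48)])[:,:,::-1])
e=o["eef_pos"];b=np.radians(12);d=np.array([np.cos(b),np.sin(b),0]);g=e+[0,0,.019]
ax=np.array([.566,.059,.122])
for n,p in (("tip",g+.1197*d),("mid",g+.08*d),("axis",ax),("mouth",ax-.013*d),("far",ax+.013*d)):
    s=(proj("pics/s3.png",p)-[280,177]+.5)*10-.5; q=(proj("pics/t3.png",p)-[268,165]+.5)*10-.5+[400,0]
    print(n,s.round(),q.round())
E
```

```text
5.4 [0.42831655 0.02689103 0.10398792] [-0.29421405 -0.61793623 -0.99023442] [-0.03425541  0.03579447  0.01251545]
shift [-0.0012  0.0018  0.001 ] rot [-0.02 -0.05 -0.09]
tip [204. 260.] [684. 272.]
mid [115. 345.] [719. 417.]
axis [243. 214.] [655. 197.]
mouth [215. 241.] [666. 244.]
far [271. 188.] [643. 150.]
```

View pics/c5.png

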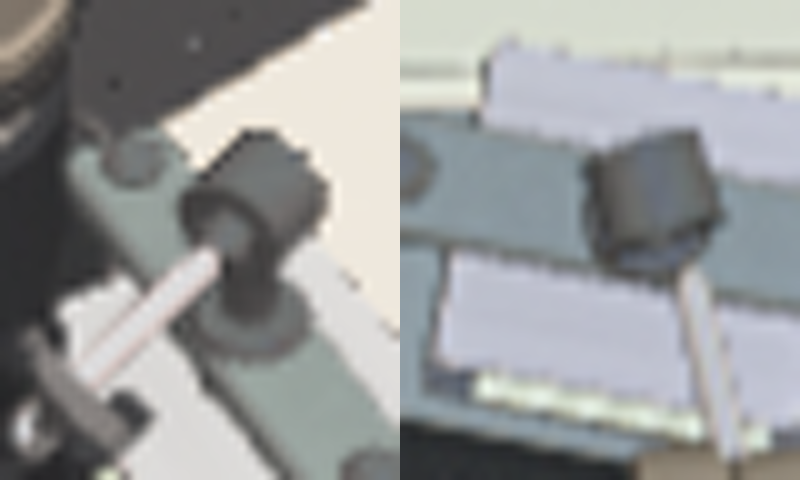

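The tip is at (690,268) and the eye's centre at about (657,190) in the top crop. The scene crop shows the tip at (212,253) and the hole at (229,228). The bar needs about 3 mm towards +y, then it can go in gently.

Emit:
arm_command(commands=[0,0.003,0.0005,0,0,0,0,0,0.003,0.0005,0,0,0,0,-0.004,0.003,0.0005,0,0,0,0,-0.008,0.003,0.0005,0,0,0,0,-0.012,0.003,0.0005,0,0,0,0,-0.016,0.003,0.0005,0,0,0,0,-0.016,0.003,0.0005,0,0,0,0])

```text
t: 6.2
eef_pos: [0.4442, 0.0345, 0.1036]
tool_rot: [0.0, -0.105, 0.994, 0.0]
contact_force: [0.2, 0.2, -1.7]
gripper_width: 0.179
grasp_force: 60.2
```

```bash
cat > st.py <<'E'
from h import *
np.set_printoptions(precision=3,suppress=True)
AX=np.array([.566,.0595])
def st():
    o=get_obs();m=rot().as_matrix();e=o["eef_pos"];f=o["contact_force"];r=e[:2]-AX
    print("t",round(o["t"],2),"e",e,"F",f,"Ftool",m.T@f,"M",o["torque"],"bar",round(np.degrees(np.arctan2(-m[1,0],-m[0,0])),2),"d",round(float(np.hypot(*r)),4),"phi",round(np.degrees(np.arctan2(-r[1],-r[0])),2),"tau",round(r[0]*f[1]-r[1]*f[0]+o["torque"][2],3),"g",round(o["grasp_force"],1))
if __name__=="__main__": st()
E
python3 st.py
```

```text
t 6.2 e [0.444 0.034 0.104] F [ 0.234  0.188 -1.66 ] Ftool [-0.267  0.135  1.66 ] M [-0.009  0.026  0.047] bar 12.03 d 0.1243 phi 11.62 tau 0.03 g 60.2
```

Emit:
arm_command(commands=[-0.005,0,0,0,0,0,0,-0.01,0,0,0,0,0,0,-0.015,0,0,0,0,0,0,-0.02,0,0,0,0,0,0,-0.025,0,0,0,0,0,0,-0.025,0,0,0,0,0,0])

```text
t: 6.8
eef_pos: [0.4688, 0.0397, 0.1037]
tool_rot: [0.0, -0.105, 0.994, 0.0]
contact_force: [-0.7, 0.4, -0.9]
gripper_width: 0.177
grasp_force: 60.2
```

```bash
python3 st.py
```

```text
t 6.8 e [0.469 0.04  0.104] F [-0.697  0.373 -0.937] Ftool [0.605 0.51  0.936] M [-0.006  0.138  0.021] bar 12.03 d 0.0992 phi 11.51 tau -0.029 g 60.2
```

Emit:
arm_command(commands=[-0.006,0,0,0,0,0,0,-0.012,0,0,0,0,0,0,-0.018,0,0,0,0,0,0,-0.024,0,0,0,0,0,0,-0.027,0,0,0,0,0,0,-0.027,0,0,0,0,0,0])

```text
t: 7.4
eef_pos: [0.4948, 0.0452, 0.1036]
tool_rot: [0.0, -0.105, 0.995, 0.0]
contact_force: [0.2, -0.6, -1.5]
gripper_width: 0.175
grasp_force: 60.2
```

```bash
python3 - <<'E'
from h import *
import st; st.st()
a=snap("scene","pics/s4.png")["img"];t=snap("top","pics/t4.png")["img"]
f=lambda a,x,y,w,h:cv2.resize(a[y:y+h,x:x+w],(400,480),interpolation=cv2.INTER_CUBIC)
cv2.imwrite("pics/c6.png",np.hstack([f(a,280,177,40,48),f(t,268,165,40,48)])[:,:,::-1])
E
```

```text
t 7.4 e [0.495 0.045 0.104] F [ 0.221 -0.554 -1.493] Ftool [-0.1   -0.588  1.493] M [-0.012  0.09  -0.   ] bar 12.02 d 0.0726 phi 11.33 tau 0.043 g 60.2
```

View pics/c6.png

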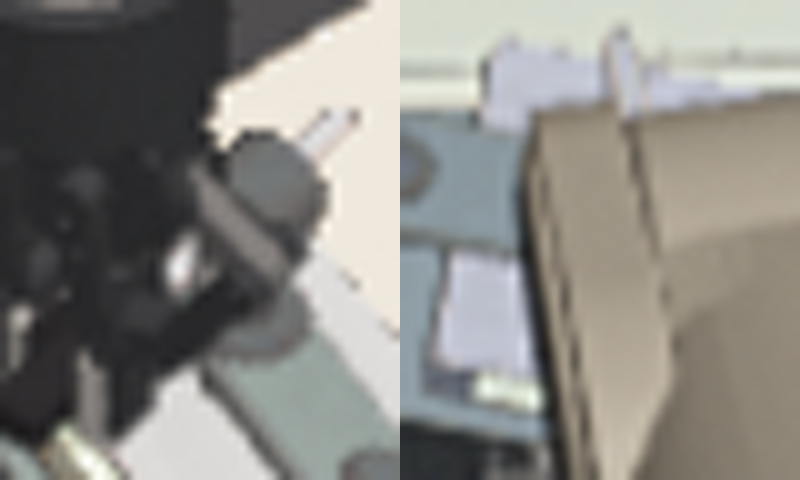

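The tip shows beyond the eye, at (345,115) in the scene crop and (620,45) in the top crop, so the bar is through. Now I'll turn it clockwise about the axis.

Emit:
arm_command(commands=[-0.0002,0.0051,0,0,0,4,0,-0.0007,0.0101,0,0,0,8,0,-0.0016,0.0151,0,0,0,12,0,-0.0028,0.02,0,0,0,16,0,-0.0028,0.02,0,0,0,16,0])

```text
t: 8.0
eef_pos: [0.4926, 0.0657, 0.1036]
tool_rot: [-0.0, 0.034, 0.999, -0.0]
contact_force: [0.4, 0.4, -2.4]
gripper_width: 0.175
grasp_force: 60.1
```

```bash
python3 st.py
```

```text
t 8.0 e [0.493 0.066 0.104] F [ 0.402  0.435 -2.365] Ftool [-0.371  0.462  2.365] M [0.081 0.099 0.164] bar -3.94 d 0.0737 phi -4.8 tau 0.13 g 60.1
```

Emit:
arm_command(commands=[0,0.0025,0,0,0,2,0,-0.0002,0.0051,0,0,0,4,0,-0.0004,0.0076,0,0,0,6,0,-0.0004,0.0076,0,0,0,6,0])

```text
t: 8.4
eef_pos: [0.4935, 0.0732, 0.1036]
tool_rot: [-0.0, 0.086, 0.996, 0.0]
contact_force: [0.6, 1.4, -0.5]
gripper_width: 0.176
grasp_force: 60.2
```

```bash
python3 st.py
```

```text
t 8.4 e [0.494 0.073 0.104] F [ 0.613  1.422 -0.523] Ftool [-0.361  1.506  0.524] M [0.411 0.19  0.299] bar -9.83 d 0.0738 phi -10.72 tau 0.188 g 60.2
```

Emit:
arm_command(commands=[0,0.0025,0,0,0,2,0,-0.0002,0.0051,0,0,0,4,0,-0.0004,0.0076,0,0,0,6,0,-0.0004,0.0076,0,0,0,6,0])

```text
t: 8.8
eef_pos: [0.4953, 0.0809, 0.1036]
tool_rot: [-0.0, 0.137, 0.991, 0.0]
contact_force: [-1.0, 3.9, -1.8]
gripper_width: 0.176
grasp_force: 60.2
```

```bash
python3 st.py
```

```text
t 8.8 e [0.495 0.081 0.104] F [-0.985  3.866 -1.789] Ftool [2.    3.451 1.791] M [0.735 0.169 0.389] bar -15.8 d 0.0739 phi -16.85 tau 0.137 g 60.2
```

Emit:
arm_command(commands=[0,0.003,0,0,0,2,0,-0.0002,0.006,0,0,0,4,0,-0.0004,0.0086,0,0,0,6,0,-0.0004,0.0086,0,0,0,6,0])

```text
t: 9.2
eef_pos: [0.498, 0.0887, 0.1035]
tool_rot: [-0.0, 0.189, 0.982, 0.0]
contact_force: [-0.8, 3.9, -0.5]
gripper_width: 0.176
grasp_force: 60.2
```

```bash
python3 st.py
```

```text
t 9.2 e [0.498 0.089 0.104] F [-0.816  3.927 -0.461] Ftool [2.217 3.342 0.463] M [0.682 0.187 0.331] bar -21.84 d 0.074 phi -23.23 tau 0.088 g 60.2
```

Emit:
arm_command(commands=[0,0.003,0,0,0,2,0,-0.0002,0.0056,0,0,0,4,0,-0.0004,0.0081,0,0,0,6,0,-0.0004,0.0081,0,0,0,6,0])

```text
t: 9.6
eef_pos: [0.5014, 0.0961, 0.1035]
tool_rot: [-0.0, 0.241, 0.971, 0.0]
contact_force: [-2.0, 3.3, -0.5]
gripper_width: 0.172
grasp_force: 60.2
```

```bash
python3 st.py
```

```text
t 9.6 e [0.501 0.096 0.104] F [-1.984  3.332 -0.467] Ftool [3.31  2.02  0.469] M [0.792 0.253 0.334] bar -27.84 d 0.0743 phi -29.51 tau 0.191 g 60.2
```

Emit:
arm_command(commands=[0,0.003,0,0,0,2,0,0,0.0056,0,0,0,4,0,0,0.0082,0,0,0,6,0,0,0.0082,0,0,0,6,0])

```text
t: 10.0
eef_pos: [0.5055, 0.103, 0.1036]
tool_rot: [0.0, 0.291, 0.957, 0.0]
contact_force: [0.2, 3.1, -1.6]
gripper_width: 0.176
grasp_force: 60.1
```

```bash
python3 st.py
```

```text
t 10.0 e [0.506 0.103 0.104] F [ 0.154  3.105 -1.629] Ftool [1.602 2.664 1.629] M [0.764 0.112 0.374] bar -33.86 d 0.0745 phi -35.76 tau 0.18 g 60.1
```

Emit:
arm_command(commands=[0,0.003,0,0,0,2,0,0,0.0056,0,0,0,4,0,-0.0003,0.0082,0,0,0,6,0,-0.0003,0.0082,0,0,0,6,0])

```text
t: 10.4
eef_pos: [0.5104, 0.1095, 0.1036]
tool_rot: [0.0, 0.341, 0.94, 0.0]
contact_force: [-0.7, 2.3, -0.6]
gripper_width: 0.177
grasp_force: 60.1
```

```bash
python3 st.py
```

```text
t 10.4 e [0.51  0.11  0.104] F [-0.738  2.303 -0.624] Ftool [2.042 1.294 0.624] M [0.747 0.067 0.36 ] bar -39.87 d 0.0748 phi -42.0 tau 0.269 g 60.1
```

Emit:
arm_command(commands=[0,0.0015,0,0,0,1,0,0,0.003,0,0,0,2,0,0,0.0042,0,0,0,3,0,0,0.0042,0,0,0,3,0])

```text
t: 10.8
eef_pos: [0.5132, 0.1128, 0.1036]
tool_rot: [0.0, 0.367, 0.93, -0.0]
contact_force: [0.1, 2.7, -1.2]
gripper_width: 0.174
grasp_force: 60.1
```

```bash
python3 st.py
```

```text
t 10.8 e [0.513 0.113 0.104] F [ 0.104  2.685 -1.189] Ftool [1.755 2.034 1.189] M [ 0.617 -0.022  0.332] bar -43.01 d 0.075 phi -45.26 tau 0.185 g 60.1
```

Emit:
arm_command(commands=[0,0.0022,0,0,0,1.5,0,0,0.0043,0,0,0,3,0,0,0.0056,0,0,0,4,0,0,0.0056,0,0,0,4,0])

```text
t: 11.2
eef_pos: [0.5171, 0.1167, 0.1036]
tool_rot: [0.0, 0.399, 0.917, -0.0]
contact_force: [1.9, 0.9, -1.2]
gripper_width: 0.17
grasp_force: 60.1
```

```bash
python3 st.py
```

```text
t 11.2 e [0.517 0.117 0.104] F [ 1.909  0.938 -1.19 ] Ftool [-0.614  2.037  1.19 ] M [ 0.25  -0.089  0.315] bar -47.04 d 0.0753 phi -49.52 tau 0.16 g 60.1
```

Emit:
arm_command(commands=[0,0.0022,0,0,0,1.5,0,0,0.0043,0,0,0,3,0,0,0.0056,0,0,0,4,0,0,0.0056,0,0,0,4,0])

```text
t: 11.6
eef_pos: [0.5212, 0.1204, 0.1036]
tool_rot: [0.0, 0.431, 0.902, -0.0]
contact_force: [1.4, -1.0, -1.1]
gripper_width: 0.176
grasp_force: 60.1
```

```bash
python3 st.py
```

```text
t 11.6 e [0.521 0.12  0.104] F [ 1.365 -1.044 -1.108] Ftool [-1.669  0.405  1.109] M [-0.12  -0.305  0.307] bar -51.04 d 0.0756 phi -53.68 tau 0.271 g 60.1
```

Emit:
arm_command(commands=[0,0.0015,0,0,0,1,0,0,0.003,0,0,0,2,0,0,0.0041,0,0,0,3,0,0,0.0041,0,0,0,3,0])

```text
t: 12.0
eef_pos: [0.5245, 0.1229, 0.1036]
tool_rot: [0.0, 0.454, 0.891, -0.0]
contact_force: [3.6, -3.1, -1.6]
gripper_width: 0.178
grasp_force: 60.1
```

```bash
python3 st.py
```

```text
t 12.0 e [0.524 0.123 0.104] F [ 3.571 -3.051 -1.605] Ftool [-4.566  1.099  1.608] M [-0.506 -0.404  0.243] bar -54.05 d 0.0758 phi -56.8 tau 0.144 g 60.1
```

Emit:
arm_command(commands=[-0.0005,0.002,0,0,0,1.5,0,-0.001,0.004,0,0,0,3,0,-0.0015,0.0052,0,0,0,4,0,-0.0015,0.0052,0,0,0,4,0])

```text
t: 12.4
eef_pos: [0.5288, 0.1257, 0.1035]
tool_rot: [-0.001, 0.485, 0.875, -0.0]
contact_force: [-0.4, 0.4, -0.5]
gripper_width: 0.176
grasp_force: 60.3
```

```bash
python3 st.py
```

```text
t 12.4 e [0.529 0.126 0.103] F [-0.426  0.438 -0.46 ] Ftool [ 0.597 -0.129  0.46 ] M [-0.029  0.148  0.28 ] bar -57.98 d 0.076 phi -60.69 tau 0.291 g 60.3
```

Emit:
arm_command(commands=[-0.0002,0.0015,0,0,0,1,0,-0.0003,0.003,0,0,0,2,0,-0.0005,0.004,0,0,0,3,0,-0.0005,0.004,0,0,0,3,0])

```text
t: 12.8
eef_pos: [0.5322, 0.1277, 0.1034]
tool_rot: [-0.001, 0.507, 0.862, -0.0]
contact_force: [-4.2, 2.9, 0.8]
gripper_width: 0.172
grasp_force: 60.4
```

```bash
python3 st.py
```

```text
t 12.8 e [0.532 0.128 0.103] F [-4.182  2.851  0.845] Ftool [ 4.523 -2.274 -0.837] M [0.56  0.666 0.423] bar -60.97 d 0.0761 phi -63.67 tau 0.612 g 60.4
```

Emit:
arm_command(commands=[0,0,0,0,0,0,0,0,0,0,0,0,0,0])

```text
t: 13.0
eef_pos: [0.5322, 0.1276, 0.1034]
tool_rot: [-0.001, 0.507, 0.862, -0.0]
contact_force: [-4.5, 4.0, 0.7]
gripper_width: 0.171
grasp_force: 60.4
```

```bash
python3 st.py; python3 - <<'E'
import st
from station import read_camera
for i in range(4): read_camera("top"); st.st()
E
```

```text
t 13.0 e [0.532 0.128 0.103] F [-4.535  4.014  0.732] Ftool [ 5.712 -2.014 -0.724] M [0.687 0.765 0.356] bar -60.93 d 0.076 phi -63.61 tau 0.529 g 60.4
t 13.05 e [0.532 0.128 0.103] F [-4.816  4.513  0.175] Ftool [ 6.285 -2.017 -0.166] M [0.702 0.779 0.359] bar -60.93 d 0.0761 phi -63.59 tau 0.535 g 60.4
t 13.1 e [0.532 0.128 0.103] F [-4.581  3.722 -0.002] Ftool [ 5.479 -2.196  0.01 ] M [0.658 0.86  0.406] bar -60.93 d 0.076 phi -63.63 tau 0.592 g 60.4
t 13.15 e [0.532 0.128 0.103] F [-3.924  2.914 -0.277] Ftool [ 4.453 -2.014  0.284] M [0.688 0.858 0.355] bar -60.93 d 0.076 phi -63.63 tau 0.524 g 60.4
t 13.2 e [0.532 0.128 0.103] F [-4.053  4.022  1.13 ] Ftool [ 5.486 -1.589 -1.122] M [0.704 0.785 0.398] bar -60.93 d 0.076 phi -63.62 tau 0.538 g 60.4
```

The torque has risen to about 0.55 N m against about 0.17 of friction, an excess of about 0.38, so the pad is firmly clamped. I'll ease back within the play and then draw the bar out.

Emit:
arm_command(commands=[0,-0.0039,0,0,0,-3,0,-0.0004,-0.0079,0,0,0,-6,0,-0.001,-0.0125,0,0,0,-9.5,0,-0.001,-0.0125,0,0,0,-9.5,0])

```text
t: 13.6
eef_pos: [0.5229, 0.1189, 0.1038]
tool_rot: [0.001, 0.435, 0.9, 0.0]
contact_force: [0.3, -0.4, -2.1]
gripper_width: 0.174
grasp_force: 60.2
```

```bash
python3 st.py
```

```text
t 13.6 e [0.523 0.119 0.104] F [ 0.281 -0.385 -2.076] Ftool [-0.474 -0.021  2.077] M [ 0.011 -0.044 -0.009] bar -51.57 d 0.0734 phi -54.04 tau -0.009 g 60.2
```

Free of load. I'll draw the bar straight out along the tool's +x.

Emit:
arm_command(commands=[0.008,0,0,0,0,0,0,0.016,0,0,0,0,0,0,0.026,0,0,0,0,0,0,0.036,0,0,0,0,0,0,0.036,0,0,0,0,0,0])

```text
t: 14.1
eef_pos: [0.4987, 0.1501, 0.1034]
tool_rot: [-0.001, 0.433, 0.901, 0.0]
contact_force: [0.5, 0.1, -1.8]
gripper_width: 0.173
grasp_force: 60.2
```

```bash
python3 st.py
```

```text
t 14.1 e [0.499 0.15  0.103] F [ 0.532  0.132 -1.81 ] Ftool [-0.231  0.498  1.809] M [ 0.054  0.072 -0.019] bar -51.32 d 0.1129 phi -53.41 tau -0.076 g 60.2
```

Emit:
arm_command(commands=[0.01,0,0,0,0,0,0,0.02,0,0,0,0,0,0,0.03,0,0,0,0,0,0,0.04,0,0,0,0,0,0,0.05,0,0,0,0,0,0,0.05,0,0,0,0,0,0])

```text
t: 14.7
eef_pos: [0.4677, 0.1888, 0.1035]
tool_rot: [-0.0, 0.433, 0.901, 0.0]
contact_force: [0.1, 0.3, -0.8]
gripper_width: 0.172
grasp_force: 60.2
```

```bash
python3 st.py
```

```text
t 14.7 e [0.468 0.189 0.103] F [ 0.105  0.302 -0.772] Ftool [0.17  0.271 0.772] M [ 0.067  0.043 -0.072] bar -51.34 d 0.1624 phi -52.76 tau -0.115 g 60.2
```

```bash
python3 - <<'E'
from h import *
go([.4677,.1888,.18],-51.3); go([.4585,-.05,.18],6.9)
E
```

```text
shift [ 0.0001 -0.     -0.0765] rot [-0.02 -0.05 -0.04]
shift [-0.1806 -0.1564 -0.0766] rot [ 1.000e-02 -5.000e-02 -5.824e+01]
```

Emit:
arm_command(commands=[0,0,-0.03,0,0,0,0,0,0,-0.06,0,0,0,0,0,0,-0.076,0,0,0,0,0,0,-0.076,0,0,0,0])

```text
t: 15.1
eef_pos: [0.4706, 0.1876, 0.1818]
tool_rot: [0.001, 0.434, 0.901, 0.002]
contact_force: [0.0, -1.2, -1.7]
gripper_width: 0.178
grasp_force: 60.2
```

```bash
python3 - <<'E'
from h import *
go([.465,-.05,.18],6.9); go([.4585,-.2175,.156],6.9)
E
```

```text
shift [-0.1825 -0.1522  0.0011] rot [  0.24   0.17 -58.4 ]
shift [-0.3095 -0.2617  0.0246] rot [  0.24   0.17 -58.4 ]
```

Emit:
arm_command(commands=[-0.024,-0.02,0,0,0,-8,0,-0.05,-0.042,0,0,0,-16,0,-0.077,-0.065,0,0,0,-24,0,-0.107,-0.09,0,0,0,-32,0,-0.137,-0.115,0,0,0,-40,0,-0.16,-0.135,0,0,0,-48,0,-0.18,-0.151,0,0,0,-56,0,-0.19,-0.16,0,0,0,-58.4,0])

```text
t: 15.9
eef_pos: [0.461, -0.0639, 0.1785]
tool_rot: [-0.001, -0.061, 0.998, -0.0]
contact_force: [0.4, 0.7, -1.7]
gripper_width: 0.175
grasp_force: 60.2
```

```bash
python3 - <<'E'
from h import *
print(get_obs()["eef_pos"]);go([.4585,-.2177,.156],7)
E
```

```text
[ 0.46095912 -0.06391169  0.17850743]
shift [ 0.0211 -0.1523  0.0226] rot [-0.03 -0.1  -0.02]
```

Emit:
arm_command(commands=[0.006,-0.04,0.006,0,0,0,0,0.012,-0.08,0.012,0,0,0,0,0.017,-0.12,0.018,0,0,0,0,0.021,-0.152,0.023,0,0,0,0,0.021,-0.152,0.023,0,0,0,0,0.021,-0.152,0.023,0,0,0,0])

```text
t: 16.5
eef_pos: [0.4584, -0.215, 0.1554]
tool_rot: [-0.001, -0.059, 0.998, 0.0]
contact_force: [-0.4, 0.5, -0.6]
gripper_width: 0.177
grasp_force: 60.2
```

```bash
python3 - <<'E'
from h import *
print(get_obs()["eef_pos"]);go([.4588,-.2177,.0265],7)
E
```

```text
[ 0.45843876 -0.21501397  0.15537725]
shift [-0.0003 -0.0028  0.1289] rot [ 0.03 -0.13 -0.21]
```

Emit:
arm_command(commands=[0,-0.0028,0.03,0,0,-0.2,0,0,-0.0028,0.06,0,0,-0.2,0,0,-0.0028,0.09,0,0,-0.2,0,0,-0.0028,0.108,0,0,-0.2,0,0,-0.0028,0.108,0,0,-0.2,0])

```text
t: 17.0
eef_pos: [0.4581, -0.2148, 0.0461]
tool_rot: [-0.003, -0.063, 0.998, 0.001]
contact_force: [0.4, 0.2, -1.0]
gripper_width: 0.175
grasp_force: 60.2
```

```bash
python3 - <<'E'
from h import *
o=get_obs();print(o["t"],o["eef_pos"],o["contact_force"]);go([.4588,-.2177,.0265],7)
a=snap("scene","pics/s5.png")["img"];t=snap("top","pics/t5.png")["img"]
f=lambda a,x,y,w,h:cv2.resize(a[y:y+h,x:x+w],(400,480),interpolation=cv2.INTER_CUBIC)
cv2.imwrite("pics/c7.png",np.hstack([f(a,330,262,50,60),f(t,360,175,50,60)])[:,:,::-1])
p=o["eef_pos"]+[0,0,.0187]; b=np.radians(7); 
for L in(.1195,.06): print(((proj("pics/t5.png",p+L*np.array([np.cos(b),np.sin(b),0]))-[360,175]+.5)*8-.5+[400,0]).round(), ((proj("pics/s5.png",p+L*np.array([np.cos(b),np.sin(b),0]))-[330,262]+.5)*8-.5).round())
E
```

```text
17.0 [ 0.4580676  -0.21484569  0.04609851] [ 0.38908608  0.2236154  -1.0025418 ]
shift [-0.0005 -0.003   0.0196] rot [ 0.16 -0.28  0.26]
[601.  57.] [366.  50.]
[630. 224.] [254. 168.]
```

View pics/c7.png

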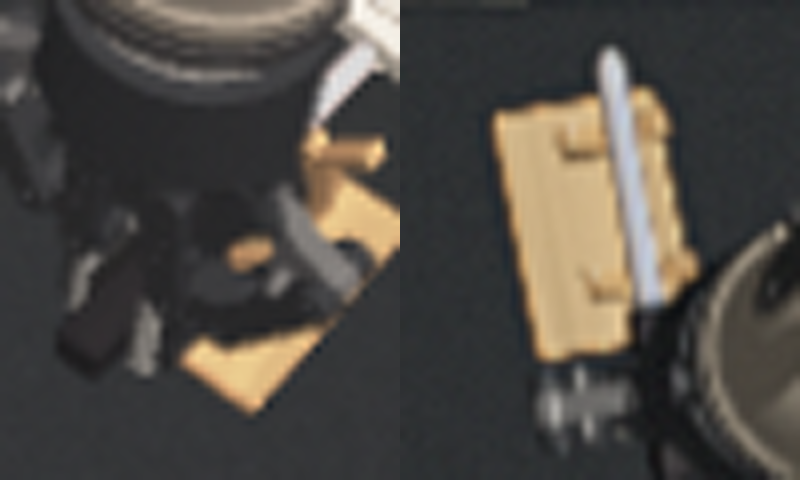

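The bar hangs parallel and over the notches: the tip is at (610,52) in the top crop, within about 2 mm of its original place. I'll lower it and release.

Emit:
arm_command(commands=[0.001,-0.0015,0.007,0,0,0,0,0.001,-0.0015,0.014,0,0,0,0,0.001,-0.0015,0.019,0,0,0,0,0.001,-0.0015,0.019,0,0,0,0,0.001,-0.0015,0.019,0,0,0,0])

```text
t: 17.6
eef_pos: [0.459, -0.2189, 0.0296]
tool_rot: [-0.0, -0.062, 0.998, 0.0]
contact_force: [0.1, -0.4, -0.7]
gripper_width: 0.178
grasp_force: 60.2
```

```bash
python3 st.py
```

```text
t 17.6 e [ 0.459 -0.219  0.03 ] F [ 0.058 -0.399 -0.687] Ftool [-0.008 -0.403  0.687] M [-0.002  0.043  0.02 ] bar 7.12 d 0.2983 phi 68.98 tau 0.079 g 60.2
```

Emit:
arm_command(commands=[0,0.001,0.0015,0,0,0,0,0,0.001,0.003,0,0,0,0,0,0.001,0.0032,0,0,0,0,0,0.001,0.0032,0,0,0,0])

```text
t: 18.0
eef_pos: [0.4591, -0.2181, 0.0265]
tool_rot: [0.0, -0.062, 0.998, -0.0]
contact_force: [0.6, -1.2, -1.3]
gripper_width: 0.179
grasp_force: 60.3
```

```bash
python3 st.py
```

```text
t 18.0 e [ 0.459 -0.218  0.026] F [ 0.565 -1.237 -1.308] Ftool [-0.407 -1.297  1.309] M [-0.101 -0.02  -0.029] bar 7.12 d 0.2974 phi 68.94 tau 0.26 g 60.3
```

Light contact, so it is seated. I'll open the fingers and go up.

Emit:
arm_command(commands=[0,0,0,0,0,0,0.3,0,0,0,0,0,0,0.6,0,0,0,0,0,0,1,0,0,0,0,0,0,1,0,0,0,0,0,0,1,0,0,0,0,0,0,1,0,0,0,0,0,0,1,0,0,0,0,0,0,1])

```text
t: 18.8
eef_pos: [0.4589, -0.2179, 0.0264]
tool_rot: [0.0, -0.062, 0.998, 0.0]
contact_force: [-0.9, -0.0, 0.2]
gripper_width: 0.998
grasp_force: 0.0
```

Emit:
arm_command(commands=[0,0,-0.02,0,0,0,1,0,0,-0.06,0,0,0,1,0,0,-0.1,0,0,0,1,0,0,-0.14,0,0,0,1,0,0,-0.18,0,0,0,1,0,0,-0.2,0,0,0,1,0,0,-0.2,0,0,0,1])

```text
t: 19.5
eef_pos: [0.4607, -0.2187, 0.2295]
tool_rot: [0.003, -0.062, 0.998, -0.001]
contact_force: [0.6, 0.4, -0.5]
gripper_width: 0.996
grasp_force: 0.0
```

Emit:
arm_command(commands=[0,-0.05,0,0,0,0,1,0,-0.1,0,0,0,0,1,0,-0.14,0,0,0,0,1,0,-0.14,0,0,0,0,1])

```text
t: 19.9
eef_pos: [0.4743, -0.3627, 0.2252]
tool_rot: [-0.001, -0.059, 0.998, -0.002]
contact_force: [-0.7, 0.7, -0.0]
gripper_width: 0.996
grasp_force: 0.0
```

```bash
python3 - <<'E'
from h import *
o=get_obs();print(o["t"],o["eef_pos"],o["contact_force"])
a=snap("scene","pics/s6.png")["img"];t=snap("top","pics/t6.png")["img"]
f=lambda a,x,y,w,h:cv2.resize(a[y:y+h,x:x+w],(400,480),interpolation=cv2.INTER_CUBIC)
cv2.imwrite("pics/c8.png",np.hstack([f(a,280,180,100,120),f(t,310,160,100,120)])[:,:,::-1])
E
```

```text
19.9 [ 0.47428907 -0.36271336  0.22516831] [-0.68435728  0.71590437 -0.01061615]
```

View pics/c8.png

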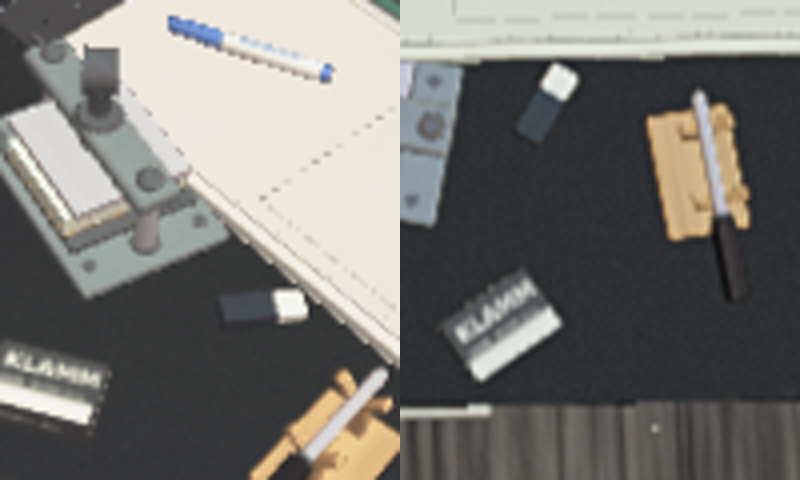

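The bar lies in its rest, with its tip at (698,97) in the top crop. The eye is turned and the plate sits down on the pad. The eraser and box in view look undisturbed, so I'm handing in.

```bash
python3 -c "from station import hand_in; print(hand_in())"
```

```text
the job is handed in; nothing more can be done
None
```

The job is handed in: the pad is clamped at about 0.38 N m above the measured screw friction (roughly 0.17 N m), the bar is back in its rest, nothing around looked disturbed, and it took about 20 s on the robot's clock.

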